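# Match the lids to the clay dishes

## Task

Put its own lid on each of the two clay dishes: set each lid down gently so that it sits fully home, level, with its lip inside the dish's mouth. One lid is a spare that fits neither dish: leave it, the dishes and everything else where they stand, upright.

Things in the scene. Friction and masses are not known exactly. Their poses are not given: they have to be found in the camera images.
- round_dish: Open round clay tagine dish, 140 mm across the rim, 112 mm at the foot, 45 mm high, wall 7 mm (mouth 126 mm across), inner floor 8 mm up. Loose, about 0.7 kg, empty. Origin: centre of the underside; z up when upright.
- oval_dish: Open oval clay dish (straight long sides, half-round ends), 150 mm long by 100 mm wide outside, 50 mm high, wall 7 mm (mouth 136 x 86 mm), inner floor 8 mm up. Loose, about 0.7 kg, empty. x axis along its length. Origin: centre of the underside; z up when upright.
- wide_cone_lid: Lid of the round dish: clay cone, steel ring 136 mm across at its lower edge, 105 mm high in all. Stands on a lip 116 mm across, 8 mm high, that goes inside the mouth; ring rests on the rim (its origin then 37 mm above the dish's). On top a cylindrical knob 30 mm across, 73 to 105 mm above the origin; cone 44 mm across below it. About 0.45 kg. Origin: centre of the underside; z up when upright.
- narrow_cone_lid: Spare tagine lid that fits neither dish: same shape, height (105 mm) and knob as the wide one, but the steel ring is only 106 mm across (lip 88 mm). Stays where it stands. About 0.35 kg. Origin: centre of the underside; z up when upright.
- oval_lid: Lid of the oval dish, 147 x 97 mm. Stands on a lip 128 x 78 mm, 8 mm high, that goes inside the mouth; the plate above rests on the rim (its origin then 42 mm above the dish's). Plate top 16 mm up; along its length stands a grip 64 mm long, 16 mm wide, 16 to 48 mm up. Fits either way round. 0.4 kg. x along its length. Origin: centre of the underside; z up when upright.
- ramekin: White ceramic ramekin, 66 mm across, 40 mm high, standing among the dishes; bystander. Origin: centre of the underside; z up when upright.
- spice_jar: Amber glass jar with a steel cap, 48 mm across, 75 mm high, standing among the dishes; bystander. Origin: centre of the underside; z up when upright.
- pinch_bowl: Small wooden bowl, 64 mm across, 35 mm high, standing among the dishes; bystander. Origin: centre of the underside; z up when upright.
- salt_box: White plastic salt box with a hinged grey flap and small knob on top, 110 x 110 mm, 100 mm high (about 150 mm to the knob's top), to the robot's left; fixed bystander. Origin: centre of the underside; z up when upright.
- oil_bottle: Green glass oil bottle, 64 mm across, 190 mm high, to the robot's right; bystander. Origin: centre of the underside; z up when upright.
There are look-alikes about, which are no part of the job. What is shaped like the oval_lid but purple is not meant. Leave any yellow look-alike of the wide_cone_lid alone.

How it is judged:
By the outcome, as a careful person would: the job done as asked, in the order asked, and still so for the second after the job is handed in, with the robot touching nothing.
It also fails if it takes over 72 s, if anything falls off the work surface, if the arm or the gripper's body presses on something with over 40 N, if the wrist force passes 120 N, or if a joint passes its speed limit or range.

## Robot

A 6-joint arm with a two-finger parallel gripper is mounted at the origin on the work surface. World frame = base frame: x ahead of the robot, y to its left, z up, the work surface at z = 0. Lengths are in mm, angles in rad, forces in N, time in s.
With the tool pointing down it reaches from about 300 to 775 mm from the base axis. Payload 14.6 kg.
Tool frame: the origin (TCP) lies on the front face of the gripper's body, between the roots of the fingers; the fingertips stand 97 mm ahead of it and the grasp point (between the pads) lies 78 mm ahead of it; z points along the fingers, y is the direction in which the jaws open and shut (so a half turn about z gives the same grasp; the last joint's range is limited). The gripper opens to 94 mm and grips with 3 to 60 N. Pads are 16 mm wide; open, the fingers measure 119 mm over their backs; the gripper's body (75 mm by 177 mm) begins 78 mm behind the grasp point.
Start: joints at [-1.261, 0.3, 1.521, -0, 1.321, -0.067], TCP at [202.363, -511.409, 302.646] pointing down, gripper open.
Joint ranges: [-3.03, 3.03], [-0.79, 2.21], [0.23, 2.52], [-1.04, 4.18], [0, 3.07], [-2.55, 2.55]. Speed limits (rad/s): [2.22, 2.22, 2.57, 3.14, 3.14, 3.14].

## Interface

Orientations are given as [roll, pitch, yaw] about the fixed x, y, z axes, in that order (R = Rz(yaw) Ry(pitch) Rx(roll)).
In Python, from cell import manip, eyes, finder gives the robot as it stands.
- The arm moves only by the tool drive_tool, never from a script. Its argument "rows" is a list of rows, each an object with "offset": the shift along the tool's x, y, z in mm, a list of three; "spin": the turn about the tool's z in degrees; "jaw": the finger opening in mm, from 0 to 94. In form: [{"offset": [dx, dy, dz], "spin": spin, "jaw": jaw}, ...]. A call has 1 to 20 rows; each row shifts and turns the commanded pose from where the row before left it, along the tool's axes as they then stand; what a row does not reach is not made up. A row lasts 1/10 s, in which the tool goes at most 50 mm and 8.59 degrees, less where a joint would pass 70% of its speed; a pose out of reach is approached as far as the arm can. A call is refused whole if a number of a shift passes 50 or a number of a turn 8.59, either way. A call with a gripper value outside its range is refused whole. The fingers move at their own pace and stop on an object; "force" is the grip in N (left out, the last holds). Time passes only in rows, so rows that do not move let the fingers close. It gives the time, the measured TCP pose, the force and the opening at its end, in the units of the state.
- manip.read_state(): the state, without advancing time (a new reading comes with each control period).
- eyes.camera(name): name is "side" or "top"; returns a dict with "color" (400x640x3 uint8, blue, green, red), "depth" (400x640 float32, mm along the optical axis (not along the pixel's ray), 0 where there is no reading), "vfov" (degrees; the focal length in pixels is half the picture's height over the tangent of half this angle, whatever the lens; pixels are square), "cx", "cy" (the principal point, pixels), "rvec" (rotation vector, rad) and "tvec" (3), from world to camera coordinates, as OpenCV has them. Camera axes: x right, y down, z forward; pixel columns grow to the right and rows downward; lengths in mm; the calibration is good to about 2 mm. A picture is of the moment at which its call begins.
- manip.sign_off(): hands the job in, once; it reports no verdict.
Trained networks look in the newest picture that a camera, given by its name, has taken for a name from the list of things; names that differ only in an ending like _2 or _b are one class to them, and where a whole thing is asked for, a point or a joint stands for the part that bears it (a point fixed in the world has none). Each returns a list of dicts, best first, with "p" (0 to 1); they miss things now and then, are a little off and sometimes report something else, mostly with a low value. They report only what shows in the picture. A call takes as long as a camera call. They do not tell look-alikes from the thing itself.
- finder.find_in(camera, target): "uv" ([column, row] in pixels, amid what is visible of it).
The state is a dict: "clock": time; "joints": joint angles; "qd": joint speeds; "effort": joint torques, N m; "eef_pos": TCP position; "eef_rot": TCP orientation; "wrist_force": force on the tool from outside, world axes, zero at the start; "moment": the same for the moment, N m; "finger_gap": finger opening in mm.
Only numpy, scipy, OpenCV 4.12 (cv2) and the standard library are available. Lean on these libraries where they do the work, as an engineer would, in place of code of your own. Each camera call takes 0.05 s, during which the arm holds its last target. There are 200 camera calls.

## Working session

There is one attempt and no reset: what is moved stays moved. The work goes in short steps, Python scripts to look and compute and a tool call to move; the robot and the scene stay as the last step left them, time stands still between calls to the robot, and variables do not carry over. Pictures are saved under pics/ and viewed, about 8 in all and at most 12, crops included, and the job is handed in when it is done.

Besides the shell and the picture viewer there is one more tool, called in YAML: its name, and indented under it one key for each argument. drive_tool: Moves the arm, as the interface text tells. Its arguments: {"type":"object","properties":{"rows":{"type":"array","items":{"type":"object","properties":{"offset":{"type":"array","items":{"type":"number"}},"spin":{"type":"number"},"jaw":{"type":"number"}}}},"force":{"type":"number"}},"required":["rows"]}

```bash
mkdir -p pics; cat > h.py <<'E'
import numpy as np, cv2
from cell import manip, eyes, finder
def cam(n):
    c=eyes.camera(n); c['f']=200/np.tan(np.radians(c['vfov'])/2); c['R']=cv2.Rodrigues(np.array(c['rvec'],float))[0]; c['t']=np.array(c['tvec'],float).ravel(); return c
def cloud(c):
    v,u=np.mgrid[0:400,0:640]; d=c['depth'].astype(float)
    P=np.stack([(u-c['cx'])/c['f']*d,(v-c['cy'])/c['f']*d,d],-1)
    W=(P-c['t'])@c['R']; W[d==0]=np.nan; return W
E
python3 - <<'E'
from h import *
print(manip.read_state())
for n in ('top','side'):
    c=cam(n); cv2.imwrite(f'pics/{n}0.png',c['color']); W=cloud(c)
    print(n,c['f'],(-c['R'].T@c['t']).round())
    for t in 'round_dish oval_dish wide_cone_lid narrow_cone_lid oval_lid ramekin spice_jar pinch_bowl salt_box oil_bottle'.split():
        for r in finder.find_in(n,t)[:4]:
            u,v=[int(round(x)) for x in r['uv']]; print(t,round(r['p'],2),u,v,W[min(v,399),min(u,639)].round())
E
```

```text
{'clock': 0.0, 'joints': array([-1.26057679e+00,  3.00444599e-01,  1.52160723e+00, -7.61017503e-06,
        1.32072634e+00, -6.65939918e-02]), 'qd': array([0.00198225, 0.0007962 , 0.00025675, 0.00073582, 0.00062723,
       0.00142536]), 'effort': array([ 2.01202478e-03, -5.31806266e+01, -3.52735126e+01,  7.08792591e-02,
        2.45158287e-02, -9.54042025e-05]), 'eef_pos': array([ 202.32606317, -511.25496054,  302.08974681]), 'eef_rot': array([-3.14040927e+00, -7.15352386e-05,  3.76815373e-01]), 'wrist_force': array([ 0.42351986, -0.3699689 ,  0.09844558]), 'moment': array([-0.01925028,  0.01702751,  0.0328452 ]), 'finger_gap': 94.32197290818986}
top 479.5124003890847 [ 324.    3. 1605.]
round_dish 0.59 361 120 [ 697. -134.   13.]
oval_dish 0.8 224 196 [453. 331.   9.]
wide_cone_lid 0.78 284 128 [664. 122.  69.]
wide_cone_lid 0.56 254 252 [268. 223.  85.]
narrow_cone_lid 0.72 424 182 [ 475. -324.   76.]
oval_lid 0.75 329 200 [428. -18.  41.]
oval_lid 0.64 423 261 [ 223. -315.   50.]
ramekin 0.86 323 145 [617.  -4.   6.]
ramekin 0.54 282 127 [665. 127.  81.]
spice_jar 0.58 276 177 [50
[... 157 characters left out ...]
169934 [312. 804. 919.]
round_dish 0.94 247 149 [ 708. -162.    5.]
oval_dish 0.63 297 300 [445. 329.   7.]
wide_cone_lid 0.95 383 280 [254. 270.  54.]
wide_cone_lid 0.8 227 221 [662. 162.  50.]
narrow_cone_lid 0.79 334 122 [ 453. -308.   33.]
narrow_cone_lid 0.34 248 148 [ 705. -163.    9.]
oval_lid 0.81 326 192 [427.  17.  48.]
oval_lid 0.66 399 135 [ 239. -298.   16.]
oval_lid 0.44 332 120 [ 460. -311.   37.]
oval_lid 0.33 245 149 [ 715. -162.    4.]
ramekin 0.79 260 182 [628. -24.  10.]
spice_jar 0.89 285 230 [504. 181.  72.]
pinch_bowl 0.52 308 152 [ 513. -169.   15.]
salt_box 0.92 177 315 [663. 456. 109.]
salt_box 0.65 262 182 [623. -25.  10.]
oil_bottle 0.67 298 85 [ 594. -420.   84.]
```

```bash
python3 -c "
import cv2
i=cv2.imread('pics/top0.png')[70:310,160:500]; cv2.imwrite('pics/top0c.png',cv2.resize(i,None,fx=2.3,fy=2.3,interpolation=cv2.INTER_CUBIC))"
```

```text
(no output)
```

View pics/top0c.png

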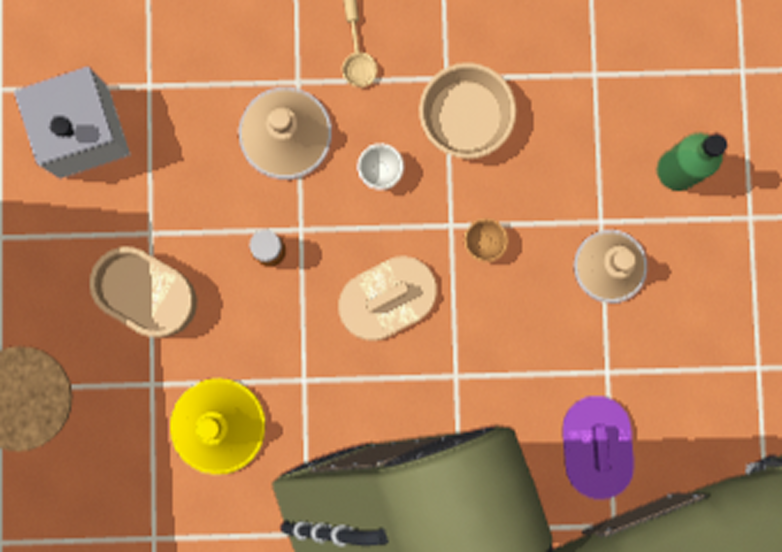

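View pics/side0.png

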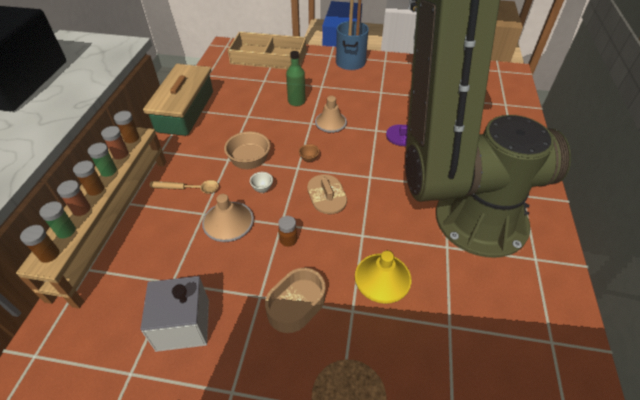

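```bash
cat > m.py <<'E'
from h import *
A={'round_dish':(697,-134,85,38,52),'oval_dish':(453,331,90,43,57),'wide':(664,125,80,4,60),'wide_knob':(664,125,30,95,115),
'oval_lid':(428,-18,90,8,24),'oval_grip':(428,-18,60,38,56),'ramekin':(612,-4,45,30,50),'jar':(504,150,40,60,90),'pinch':(520,-160,45,25,45),'narrow':(470,-315,65,4,40)}
def meas(names=A,cams=('top','side'),A=A):
    for n in cams:
        W=cloud(cam(n)).reshape(-1,3)
        for k in names:
            x,y,r,a,b=A[k]; m=(np.hypot(W[:,0]-x,W[:,1]-y)<r)&(W[:,2]>a)&(W[:,2]<b); Q=W[m]
            if len(Q)<6: print(n,k,len(Q));continue
            q=Q[:,:2].astype(np.float32); c,R=cv2.minEnclosingCircle(q); rc=cv2.minAreaRect(q); bx=cv2.boxPoints(rc); e=bx[1]-bx[0]; e2=bx[2]-bx[1]; L=e if np.hypot(*e)>np.hypot(*e2) else e2
            print(n,k,len(Q),'circ',np.round(c),round(R*2),'rect',np.round(rc[0]),np.round(rc[1]),'ang',round(np.degrees(np.arctan2(L[1],L[0]))%180,1),'mean',q.mean(0).round(),'zpct',np.percentile(Q[:,2],[5,50,95]).round(1))
if __name__=='__main__': meas()
E
python3 m.py
```

```text
top round_dish 310 circ [ 699. -137.] 139 rect [ 700. -137.] [136. 136.] ang 87.7 mean [ 704. -138.] zpct [39.  44.7 50.1]
top oval_dish 285 circ [452. 332.] 151 rect [450. 333.] [151. 100.] ang 58.3 mean [451. 335.] zpct [44.6 49.4 55.4]
top wide 1071 circ [664. 126.] 159 rect [666. 124.] [156. 150.] ang 49.0 mean [669. 125.] zpct [ 6.3 25.  53.9]
top wide_knob 73 circ [679. 128.] 29 rect [678. 128.] [26. 28.] ang 179.0 mean [679. 128.] zpct [ 97.6 105.5 111.5]
top oval_lid 990 circ [429. -17.] 177 rect [432. -21.] [151. 161.] ang 125.6 mean [434. -15.] zpct [10.4 16.3 21.9]
top oval_grip 95 circ [433. -15.] 64 rect [434. -15.] [16. 63.] ang 116.0 mean [433. -14.] zpct [42.1 48.3 53.2]
top ramekin 113 circ [622. -10.] 66 rect [622. -10.] [60. 65.] ang 178.4 mean [624. -10.] zpct [30.9 38.3 46.1]
top jar 142 circ [507. 154.] 43 rect [508. 153.] [39. 39.] ang 180.0 mean [508. 154.] zpct [68.7 75.6 80.7]
top pinch 111 circ [ 511. -158.] 64 rect [ 511. -159.] [60. 61.] ang 176.7 mean [ 514. -160.] zpct [26.1 33.  41.3]
top narrow 508 circ [ 470. -316.] 129 rect [ 471. -317.] [128. 122.]
[... 512 characters left out ...]
03.2 106.4]
side oval_lid 1026 circ [433. -10.] 150 rect [432. -10.] [ 97. 149.] ang 116.8 mean [430.  -3.] zpct [11.4 15.1 18.3]
side oval_grip 112 circ [432.  -9.] 68 rect [430.  -9.] [18. 67.] ang 116.3 mean [431.  -6.] zpct [40.1 46.3 49.9]
side ramekin 157 circ [618.  -7.] 70 rect [620.  -5.] [63. 65.] ang 130.8 mean [620.  -7.] zpct [30.7 36.9 41.5]
side jar 235 circ [506. 159.] 46 rect [505. 160.] [42. 43.] ang 144.9 mean [505. 162.] zpct [63.7 74.  76.7]
side pinch 123 circ [ 508. -153.] 67 rect [ 509. -152.] [62. 62.] ang 3.3 mean [ 510. -156.] zpct [25.7 31.7 36.4]
side narrow 393 circ [ 470. -320.] 121 rect [ 469. -315.] [102.  97.] ang 3.1 mean [ 466. -309.] zpct [ 9.5 20.3 37.1]
```

drive_tool:
  rows:
    - {"offset": [33.1, -31.6, 6.5], "spin": 0, "jaw": 60}
    - {"offset": [33.1, -31.6, 6.5], "spin": 0, "jaw": 60}
    - {"offset": [33.1, -31.6, 6.5], "spin": 0, "jaw": 60}
    - {"offset": [33.1, -31.6, 6.5], "spin": 0, "jaw": 60}
    - {"offset": [33.1, -31.6, 6.5], "spin": 0, "jaw": 60}
    - {"offset": [33.1, -31.6, 6.5], "spin": 0, "jaw": 60}
    - {"offset": [33.1, -31.6, 6.5], "spin": 0, "jaw": 60}
    - {"offset": [33.1, -31.6, 6.5], "spin": 0, "jaw": 60}
    - {"offset": [33.1, -31.6, 6.5], "spin": 0, "jaw": 60}
    - {"offset": [33.1, -31.6, 6.5], "spin": 0, "jaw": 60}
    - {"offset": [33.1, -31.6, 6.5], "spin": 0, "jaw": 60}
    - {"offset": [33.1, -31.6, 6.5], "spin": 0, "jaw": 60}
    - {"offset": [0, 0, 0], "spin": -8, "jaw": 60}
    - {"offset": [0, 0, 0], "spin": -8, "jaw": 60}
    - {"offset": [0, 0, 0], "spin": -8, "jaw": 60}
    - {"offset": [0, 0, 0], "spin": -8, "jaw": 60}
    - {"offset": [0, 0, 0], "spin": -8, "jaw": 60}
    - {"offset": [0, 0, 0], "spin": -8, "jaw": 60}
    - {"offset": [0, 0, 0], "spin": -8, "jaw": 60}
    - {"offset": [0, 0, 0], "spin": -8, "jaw": 60}

```text
clock: 3.2
eef_pos: [432.2, -12.7, 224.7]
eef_rot: [3.141, -0.0, 1.5]
wrist_force: [-0.3, -0.5, 0.5]
finger_gap: 60.1
```

drive_tool:
  rows:
    - {"offset": [0, 0, 0], "spin": -8, "jaw": 60}
    - {"offset": [0, 0, 0], "spin": -8, "jaw": 60}
    - {"offset": [0, 0, 0], "spin": -8, "jaw": 60}
    - {"offset": [0, 0, 0], "spin": -6.7, "jaw": 60}
    - {"offset": [0, 0, 0], "spin": 0, "jaw": 60}
    - {"offset": [0, 0, 0], "spin": 0, "jaw": 60}

```text
clock: 3.8
eef_pos: [432.2, -12.7, 224.7]
eef_rot: [3.141, 0.0, 2.026]
wrist_force: [1.1, -0.2, 0.4]
finger_gap: 59.9
```

```bash
python3 - <<'E'
from h import *
s=manip.read_state(); p=s['eef_pos']; yaw=s['eef_rot'][2]
for n in('top','side'):
    c=cam(n); W=cloud(c).reshape(-1,3)
    m=(np.hypot(W[:,0]-p[0],W[:,1]-p[1])<70)&(W[:,2]>120)&(W[:,2]<215); Q=W[m]; d=Q[:,:2]-p[:2]
    t=np.c_[d@[np.cos(yaw),np.sin(yaw)],d@[np.sin(yaw),-np.cos(yaw)]]
    print(n,len(Q), 'z',Q[:,2].min() if len(Q) else 0)
    for z in range(120,215,12):
        k=(Q[:,2]>=z)&(Q[:,2]<z+12)
        if k.sum()>5: print(z,k.sum(),np.percentile(t[k],[3,97],axis=0).round(1).tolist())
    if n=='side': cv2.imwrite('pics/s1.png',cv2.resize(c['color'][70:270,200:460],None,fx=3,fy=3))
E
```

```text
top 0 z 0
side 290 z 125.23519815787392
120 10 [[-6.2, -37.2], [10.7, 36.2]]
132 39 [[-4.8, -39.5], [13.5, 44.1]]
144 44 [[-6.9, -38.1], [13.7, 43.9]]
156 40 [[-1.7, -38.3], [12.3, 44.2]]
168 43 [[-1.9, -38.2], [12.9, 44.6]]
180 45 [[-2.5, -40.3], [12.9, 44.6]]
192 51 [[-5.8, -39.5], [12.8, 44.7]]
204 18 [[0.0, -38.0], [13.4, 40.3]]
```

View pics/s1.png

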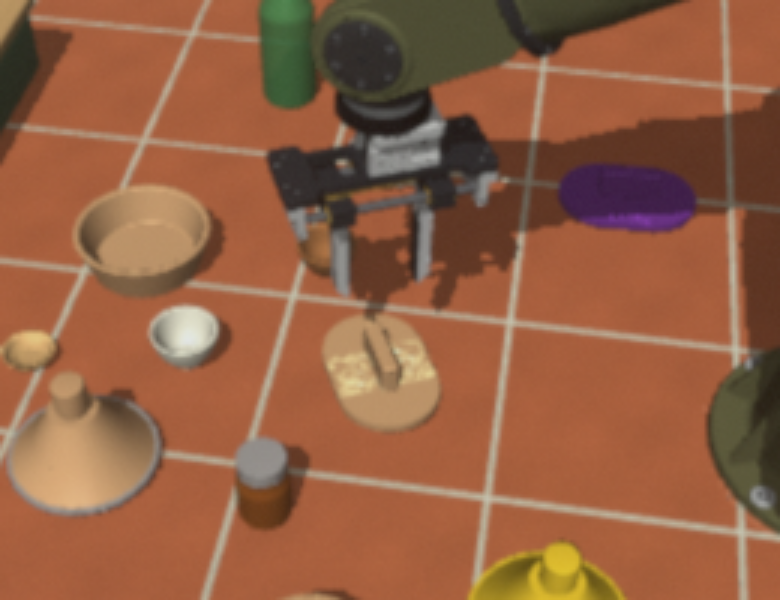

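drive_tool:
  rows:
    - {"offset": [-2, 0, 30], "spin": 0, "jaw": 60}
    - {"offset": [0, 0, 30], "spin": 0, "jaw": 60}
    - {"offset": [0, 0, 25], "spin": 0, "jaw": 60}
    - {"offset": [0, 0, 15], "spin": 0, "jaw": 60}
    - {"offset": [0, 0, 7], "spin": 0, "jaw": 60}
    - {"offset": [0, 0, 0], "spin": 0, "jaw": 60}
    - {"offset": [0, 0, 0], "spin": 0, "jaw": 10}
    - {"offset": [0, 0, 0], "spin": 0, "jaw": 10}
    - {"offset": [0, 0, 0], "spin": 0, "jaw": 10}
    - {"offset": [0, 0, 0], "spin": 0, "jaw": 10}
    - {"offset": [0, 0, 0], "spin": 0, "jaw": 10}
    - {"offset": [0, 0, 0], "spin": 0, "jaw": 10}
  force: 30

```text
clock: 5.1
eef_pos: [433.0, -14.5, 117.7]
eef_rot: [-3.141, -0.0, 2.03]
wrist_force: [2.3, 1.4, 1.7]
finger_gap: 15.8
```

drive_tool:
  rows:
    - {"offset": [0, 0, -10], "spin": 0, "jaw": 10}
    - {"offset": [0, 0, -25], "spin": 0, "jaw": 10}
    - {"offset": [0, 0, -25], "spin": 0, "jaw": 10}
    - {"offset": [0, 0, -25], "spin": 0, "jaw": 10}
    - {"offset": [0, 0, -25], "spin": 0, "jaw": 10}
    - {"offset": [15.2, 8.4, 0], "spin": 0, "jaw": 10}
    - {"offset": [30.4, 16.9, 0], "spin": 0, "jaw": 10}
    - {"offset": [30.4, 16.9, 0], "spin": 0, "jaw": 10}
    - {"offset": [30.4, 16.9, 0], "spin": 0, "jaw": 10}
    - {"offset": [30.4, 16.9, 0], "spin": 0, "jaw": 10}
    - {"offset": [30.4, 16.9, 0], "spin": 0, "jaw": 10}
    - {"offset": [30.4, 16.9, 0], "spin": 0, "jaw": 10}
    - {"offset": [30.4, 16.9, 0], "spin": 0, "jaw": 10}
    - {"offset": [30.4, 16.9, 0], "spin": 0, "jaw": 10}
    - {"offset": [30.4, 16.9, 0], "spin": 0, "jaw": 10}
    - {"offset": [15.2, 8.5, 0], "spin": 0, "jaw": 10}

```text
clock: 6.7
eef_pos: [449.4, 335.2, 227.9]
eef_rot: [-3.141, -0.0, 2.031]
wrist_force: [0.5, -0.1, -3.9]
finger_gap: 16.1
```

drive_tool:
  rows:
    - {"offset": [0, 0, 0], "spin": 4, "jaw": 10}
    - {"offset": [0, 0, 0], "spin": 7, "jaw": 10}
    - {"offset": [0, 0, 0], "spin": 7, "jaw": 10}
    - {"offset": [0, 0, 0], "spin": 7, "jaw": 10}
    - {"offset": [0, 0, 0], "spin": 7, "jaw": 10}
    - {"offset": [0, 0, 0], "spin": 7, "jaw": 10}
    - {"offset": [0, 0, 0], "spin": 7, "jaw": 10}
    - {"offset": [0, 0, 0], "spin": 7, "jaw": 10}
    - {"offset": [0, 0, 0], "spin": 5, "jaw": 10}
    - {"offset": [0, 0, 0], "spin": 0, "jaw": 10}
    - {"offset": [0, 0, 20], "spin": 0, "jaw": 10}
    - {"offset": [0, 0, 0], "spin": 0, "jaw": 10}
    - {"offset": [0, 0, 0], "spin": 0, "jaw": 10}

```text
clock: 8.0
eef_pos: [449.8, 332.9, 207.9]
eef_rot: [-3.141, 0.001, 1.019]
wrist_force: [1.0, -0.5, -2.9]
finger_gap: 16.0
```

```bash
python3 - <<'E'
from h import *
from m import meas
s=manip.read_state(); print(s['eef_pos'],s['eef_rot'],s['wrist_force'],s['moment'],s['finger_gap'])
B={'lid':(449,333,90,100,135),'dish':(449,333,90,40,58)}
meas(B,('side','top'),B)
c=cam('side'); cv2.imwrite('pics/s2.png',cv2.resize(c['color'][190:370,200:420],None,fx=3.3,fy=3.3))
E
```

```text
[449.83809431 332.92172504 207.90876854] [-3.14119225e+00  7.28060980e-04  1.01893727e+00] [ 1.04125511 -0.51756157 -2.91829999] [-0.00695994 -0.09532293  0.06762306] 16.00650125885384
side lid 1460 circ [448. 349.] 134 rect [455. 357.] [104. 115.] ang 170.8 mean [460. 363.] zpct [102.8 105.8 125. ]
side dish 399 circ [445. 340.] 149 rect [432. 358.] [147.  68.] ang 36.7 mean [434. 373.] zpct [41.2 49.  51.8]
top lid 252 circ [459. 303.] 113 rect [466. 291.] [113.  37.] ang 25.8 mean [454. 287.] zpct [101.8 106.4 112.7]
top dish 67 circ [438. 283.] 82 rect [437. 274.] [24. 82.] ang 176.4 mean [431. 271.] zpct [42.3 48.6 56.2]
```

View pics/s2.png

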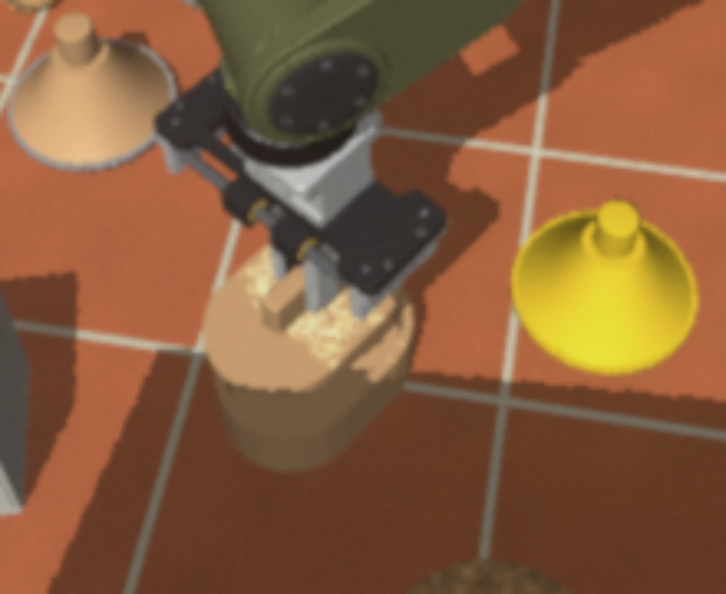

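```bash
python3 - <<'E'
from h import *
s=manip.read_state(); p=s['eef_pos']; yaw=s['eef_rot'][2]
W=cloud(cam('side')).reshape(-1,3); tx=np.array([np.cos(yaw),np.sin(yaw)]);ty=np.array([np.sin(yaw),-np.cos(yaw)])
for nm,a,b in(('lid',101,112),('dish',43,55)):
    m=(np.hypot(W[:,0]-p[0],W[:,1]-p[1])<95)&(W[:,2]>a)&(W[:,2]<b); d=W[m][:,:2]-p[:2]; X=d@tx;Y=d@ty
    print(nm,m.sum(),'x',np.percentile(X,[0,.5,2,98,99.5,100]).round(1),'y',np.percentile(Y,[0,.5,2,98,99.5,100]).round(1))
    k=abs(X)<30; print('  straight y',np.percentile(Y[k],[0,2,98,100]).round(1) if k.any() else '')
E
```

```text
lid 1326 x [-46.8 -38.  -26.5  74.6  76.6  77.5] y [-50.  -49.3 -48.5  45.   47.2  48.5]
  straight y [-50.  -49.1  46.4  48.5]
dish 359 x [-68.1 -65.7 -62.1  76.5  77.7  77.8] y [-56.  -55.8 -55.1  20.7  24.6  27.9]
  straight y [-56.  -55.8 -48.1 -47.4]
```

drive_tool:
  rows:
    - {"offset": [0, -1, 12], "spin": 0, "jaw": 10}
    - {"offset": [0, -1, 12], "spin": 0, "jaw": 10}
    - {"offset": [0, 0, 9], "spin": 0, "jaw": 10}
    - {"offset": [0, 0, 2], "spin": 0, "jaw": 10}
    - {"offset": [0, 0, 0], "spin": 0, "jaw": 10}

```text
clock: 8.7
eef_pos: [448.2, 333.9, 172.1]
eef_rot: [-3.141, 0.001, 1.017]
wrist_force: [-0.2, -0.6, -3.2]
finger_gap: 15.7
```

```bash
cat > e.py <<'E'
from h import *
s=manip.read_state(); p=s['eef_pos']; yaw=s['eef_rot'][2]; print(p.round(1),yaw,s['wrist_force'].round(1))
tx=np.array([np.cos(yaw),np.sin(yaw)]);ty=np.array([np.sin(yaw),-np.cos(yaw)])
for n in('side','top'):
  W=cloud(cam(n)).reshape(-1,3)
  zl=p[2]-117.7+16
  for nm,a,b in(('lid',zl-4,zl+6),('dish',44,56)):
    m=(np.hypot(W[:,0]-p[0],W[:,1]-p[1])<95)&(W[:,2]>a)&(W[:,2]<b); d=W[m][:,:2]-p[:2]; X=d@tx;Y=d@ty
    if m.sum()>9: print(n,nm,m.sum(),'x',np.percentile(X,[0,1,99,100]).round(1),'y',np.percentile(Y,[0,1,99,100]).round(1))
c=cam('side'); cv2.imwrite('pics/s3.png',cv2.resize(c['color'][220:350,220:380],None,fx=4.5,fy=4.5,interpolation=cv2.INTER_CUBIC))
E
python3 e.py
```

```text
[448.2 333.9 172.1] 1.0173721034795977 [-0.2 -0.6 -3.2]
side lid 1207 x [-46.1 -30.4  75.8  77.8] y [-50.2 -49.1  46.3  48.1]
side dish 287 x [-61.6 -56.3  77.7  78.4] y [-53.3 -53.1  10.9  17.5]
top lid 202 x [-70.  -68.5  20.6  27.9] y [-8.5 -4.4 51.3 52. ]
top dish 37 x [-74.3 -74.1 -28.7 -26.6] y [-14.8 -14.3  51.6  52. ]
```

View pics/s3.png

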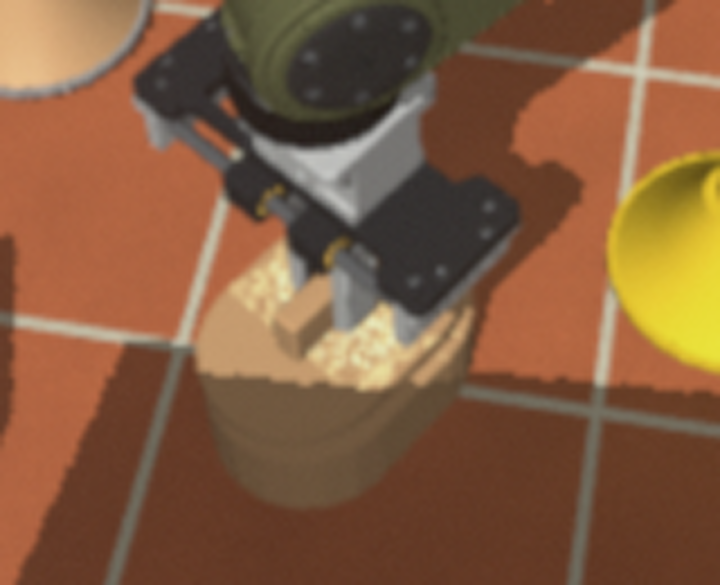

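drive_tool:
  rows:
    - {"offset": [-1.5, -1.5, 0], "spin": 0, "jaw": 10}
    - {"offset": [0, 0, 2], "spin": 0, "jaw": 10}
    - {"offset": [0, 0, 2], "spin": 0, "jaw": 10}
    - {"offset": [0, 0, 2], "spin": 0, "jaw": 10}
    - {"offset": [0, 0, 1.5], "spin": 0, "jaw": 10}
    - {"offset": [0, 0, 0], "spin": 0, "jaw": 10}

```text
clock: 9.45
eef_pos: [446.1, 333.5, 164.8]
eef_rot: [-3.141, 0.0, 1.017]
wrist_force: [-1.1, 1.2, -4.0]
finger_gap: 15.7
```

drive_tool:
  rows:
    - {"offset": [0, 0, 1.5], "spin": 0, "jaw": 10}
    - {"offset": [0, 0, 1.5], "spin": 0, "jaw": 10}
    - {"offset": [0, 0, 0], "spin": 0, "jaw": 10}

```text
clock: 9.75
eef_pos: [446.1, 333.5, 161.9]
eef_rot: [-3.142, 0.0, 1.017]
wrist_force: [-0.2, -0.7, -3.3]
finger_gap: 16.2
```

Inside the mouth without contact; ease it down to the rim.

drive_tool:
  rows:
    - {"offset": [0, 0, 0.7], "spin": 0, "jaw": 10}
    - {"offset": [0, 0, 0.7], "spin": 0, "jaw": 10}
    - {"offset": [0, 0, 0.5], "spin": 0, "jaw": 10}
    - {"offset": [0, 0, 0], "spin": 0, "jaw": 10}
    - {"offset": [0, 0, 0], "spin": 0, "jaw": 10}

```text
clock: 10.25
eef_pos: [446.2, 333.5, 160.3]
eef_rot: [-3.142, -0.0, 1.017]
wrist_force: [0.4, -0.4, -2.7]
finger_gap: 15.6
```

drive_tool:
  rows:
    - {"offset": [0, 0, 0.5], "spin": 0, "jaw": 10}
    - {"offset": [0, 0, 0.5], "spin": 0, "jaw": 10}
    - {"offset": [0, 0, 0], "spin": 0, "jaw": 10}

```text
clock: 10.55
eef_pos: [446.2, 333.5, 159.8]
eef_rot: [3.141, -0.0, 1.017]
wrist_force: [-3.4, -2.1, 4.8]
finger_gap: 15.9
```

drive_tool:
  rows:
    - {"offset": [0, 0, 0], "spin": 0, "jaw": 40}
    - {"offset": [0, 0, 0], "spin": 0, "jaw": 50}
    - {"offset": [0, 0, 0], "spin": 0, "jaw": 60}
    - {"offset": [0, 0, 0], "spin": 0, "jaw": 60}
    - {"offset": [0, 0, -10], "spin": 0, "jaw": 60}
    - {"offset": [0, 0, -25], "spin": 0, "jaw": 60}
    - {"offset": [0, 0, -25], "spin": 0, "jaw": 60}
    - {"offset": [0, 0, -25], "spin": 0, "jaw": 60}
    - {"offset": [0, 0, -25], "spin": 0, "jaw": 60}
    - {"offset": [-6.6, 38.2, 0], "spin": 0, "jaw": 60}
    - {"offset": [-6.6, 38.2, 0], "spin": 0, "jaw": 60}
    - {"offset": [-6.6, 38.2, 0], "spin": 0, "jaw": 60}
    - {"offset": [-6.6, 38.2, 0], "spin": 0, "jaw": 60}
    - {"offset": [-6.6, 38.2, 0], "spin": 0, "jaw": 60}
    - {"offset": [-6.6, 38.2, 0], "spin": 0, "jaw": 60}
    - {"offset": [-6.6, 38.2, 0], "spin": 0, "jaw": 60}
    - {"offset": [-6.6, 38.2, 0], "spin": 0, "jaw": 60}
    - {"offset": [0, 0, 0], "spin": 0, "jaw": 60}
    - {"offset": [0, 0, 0], "spin": 0, "jaw": 60}

```text
clock: 12.45
eef_pos: [678.5, 127.4, 269.3]
eef_rot: [-3.141, 0.0, 1.016]
wrist_force: [-0.7, -0.0, -0.6]
finger_gap: 60.4
```

```bash
python3 - <<'E'
from h import *
from m import meas
B={'oval_lid':(448,335,90,50,70),'oval_grip':(448,335,70,82,100),'knob':(678,130,30,95,115)}
meas(B,('top','side'),B)
# level check: plane fit of oval lid plate
for n in('top','side'):
    W=cloud(cam(n)).reshape(-1,3); m=(np.hypot(W[:,0]-448,W[:,1]-335)<45)&(W[:,2]>48)&(W[:,2]<70); Q=W[m]
    A=np.c_[Q[:,0]-448,Q[:,1]-335,np.ones(len(Q))]; print(n,len(Q),np.linalg.lstsq(A,Q[:,2],rcond=None)[0].round(3))
    p=manip.read_state()['eef_pos']; m=(np.hypot(W[:,0]-p[0],W[:,1]-p[1])<50)&(W[:,2]>160)&(W[:,2]<255); print('fingers',m.sum(),p.round(1))
    if m.sum()>20: q=W[m][:,:2]; yaw=manip.read_state()['eef_rot'][2]; d=q-p[:2]; print(np.percentile(d@[np.cos(yaw),np.sin(yaw)],[3,97]).round(1),np.percentile(d@[np.sin(yaw),-np.cos(yaw)],[3,97]).round(1))
E
```

```text
top oval_lid 1080 circ [450. 333.] 149 rect [450. 333.] [149.  99.] ang 58.6 mean [450. 332.] zpct [52.2 58.3 64.2]
top oval_grip 100 circ [450. 333.] 64 rect [450. 333.] [64. 15.] ang 59.6 mean [450. 333.] zpct [85.1 89.7 95.2]
top knob 0
side oval_lid 2028 circ [446. 339.] 149 rect [447. 338.] [148. 101.] ang 57.4 mean [447. 344.] zpct [53.8 57.5 60.5]
side oval_grip 216 circ [448. 338.] 64 rect [447. 339.] [64. 17.] ang 60.5 mean [447. 340.] zpct [84.1 89.  91.5]
side knob 104 circ [679. 132.] 33 rect [678. 134.] [28. 29.] ang 141.7 mean [676. 135.] zpct [ 96.2 103.6 106.6]
top 498 [-1.0000e-03 -1.0000e-02  5.8214e+01]
fingers 1 [677.9 128.9 269.8]
side 849 [2.0000e-03 5.0000e-03 5.7976e+01]
fingers 316 [677.9 128.9 269.8]
[-6.  12.5] [-43.7  38.7]
```

drive_tool:
  rows:
    - {"offset": [0, 0, 30], "spin": 0, "jaw": 60}
    - {"offset": [0, 0, 30], "spin": 0, "jaw": 60}
    - {"offset": [0, 0, 20], "spin": 0, "jaw": 60}
    - {"offset": [0, 0, 11], "spin": 0, "jaw": 60}
    - {"offset": [0, 0, 5], "spin": 0, "jaw": 60}
    - {"offset": [0, 0, 0], "spin": 0, "jaw": 60}
    - {"offset": [0, 0, 0], "spin": 0, "jaw": 45}
    - {"offset": [0, 0, 0], "spin": 0, "jaw": 36}
    - {"offset": [0, 0, 0], "spin": 0, "jaw": 24}
    - {"offset": [0, 0, 0], "spin": 0, "jaw": 24}
    - {"offset": [0, 0, 0], "spin": 0, "jaw": 24}
    - {"offset": [0, 0, 0], "spin": 0, "jaw": 24}
  force: 35

```text
clock: 13.85
eef_pos: [678.4, 128.1, 173.6]
eef_rot: [3.142, -0.0, 1.017]
wrist_force: [-2.8, 0.9, 5.3]
finger_gap: 29.8
```

drive_tool:
  rows:
    - {"offset": [0, 0, -8], "spin": 0, "jaw": 24}
    - {"offset": [0, 0, -20], "spin": 0, "jaw": 24}
    - {"offset": [0, 0, -25], "spin": 0, "jaw": 24}
    - {"offset": [0, 0, -20], "spin": 0, "jaw": 24}
    - {"offset": [0, 0, -7], "spin": 0, "jaw": 24}
    - {"offset": [-13.4, 9.8, 0], "spin": 0, "jaw": 24}
    - {"offset": [-26.9, 19.5, 0], "spin": 0, "jaw": 24}
    - {"offset": [-26.9, 19.5, 0], "spin": 0, "jaw": 24}
    - {"offset": [-26.9, 19.5, 0], "spin": 0, "jaw": 24}
    - {"offset": [-26.9, 19.5, 0], "spin": 0, "jaw": 24}
    - {"offset": [-26.9, 19.5, 0], "spin": 0, "jaw": 24}
    - {"offset": [-26.9, 19.5, 0], "spin": 0, "jaw": 24}
    - {"offset": [-26.9, 19.5, 0], "spin": 0, "jaw": 24}
    - {"offset": [-13.4, 9.8, 0], "spin": 0, "jaw": 24}
    - {"offset": [0, 0, 0], "spin": 0, "jaw": 24}
    - {"offset": [0, 0, 20], "spin": 0, "jaw": 24}
    - {"offset": [0, 0, 8], "spin": 0, "jaw": 24}
    - {"offset": [0, 0, 0], "spin": 0, "jaw": 24}
    - {"offset": [0, 0, 0], "spin": 0, "jaw": 24}

```text
clock: 15.75
eef_pos: [698.2, -136.4, 225.5]
eef_rot: [-3.142, -0.0, 1.018]
wrist_force: [0.7, -0.2, -3.4]
finger_gap: 29.5
```

```bash
cat > e2.py <<'E'
from h import *
from scipy.optimize import least_squares
s=manip.read_state(); p=s['eef_pos']; print(p.round(1),s['eef_rot'].round(3),s['wrist_force'].round(1),s['finger_gap'])
zb=p[2]-173.6   # lid underside
for n in('side','top'):
  W=cloud(cam(n)).reshape(-1,3)
  for nm,a,b,D in(('lidring',zb+7,zb+18,136),('dish',40,48,140)):
    m=(np.hypot(W[:,0]-p[0],W[:,1]-p[1])<82)&(W[:,2]>a)&(W[:,2]<b); d=W[m][:,:2]-p[:2]
    if m.sum()<15: print(n,nm,m.sum()); continue
    # outer edge: farthest points per angular bin about centre
    c=np.zeros(2)
    for _ in range(5):
        e=d-c; an=(np.degrees(np.arctan2(e[:,1],e[:,0]))//10).astype(int); r=np.hypot(*e.T)
        o=np.array([d[an==k][r[an==k].argmax()] for k in np.unique(an) if r[an==k].max()>D/2-8])
        f=least_squares(lambda x:np.hypot(o[:,0]-x[0],o[:,1]-x[1])-D/2,c,loss='soft_l1'); c=f.x
    print(n,nm,m.sum(),len(o),'centre rel tcp',c.round(1),'res',np.abs(f.fun).mean().round(1))
c=cam('side'); cv2.imwrite('pics/s4.png',cv2.resize(c['color'][60:200,170:340],None,fx=4.2,fy=4.2,interpolation=cv2.INTER_CUBIC))
E
python3 e2.py
```

```text
[ 698.2 -136.4  225.5] [-3.142 -0.     1.018] [ 0.7 -0.2 -3.4] 29.501336458333572
side lidring 296 30 centre rel tcp [1.  5.1] res 1.0
side dish 116 19 centre rel tcp [-0.7  3.1] res 0.8
top lidring 30 7 centre rel tcp [ 1.7 -1.3] res 0.6
top dish 4
```

View pics/s4.png

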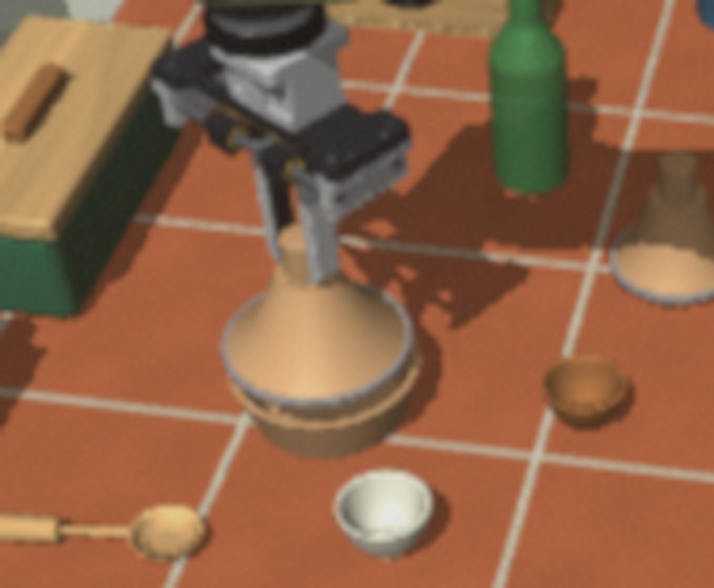

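drive_tool:
  rows:
    - {"offset": [-1.4, 0, 4], "spin": 0, "jaw": 24}
    - {"offset": [0, 0, 2], "spin": 0, "jaw": 24}
    - {"offset": [0, 0, 2], "spin": 0, "jaw": 24}
    - {"offset": [0, 0, 2], "spin": 0, "jaw": 24}
    - {"offset": [0, 0, 0], "spin": 0, "jaw": 24}

```text
clock: 16.4
eef_pos: [697.3, -138.3, 214.8]
eef_rot: [-3.141, 0.0, 1.017]
wrist_force: [-0.3, 1.2, -4.7]
finger_gap: 29.4
```

drive_tool:
  rows:
    - {"offset": [0, 0, 1.5], "spin": 0, "jaw": 24}
    - {"offset": [0, 0, 1.0], "spin": 0, "jaw": 24}
    - {"offset": [0, 0, 0.7], "spin": 0, "jaw": 24}
    - {"offset": [0, 0, 0], "spin": 0, "jaw": 24}

```text
clock: 16.8
eef_pos: [697.4, -138.1, 212.0]
eef_rot: [-3.141, -0.0, 1.017]
wrist_force: [-1.0, 0.9, -4.0]
finger_gap: 29.4
```

drive_tool:
  rows:
    - {"offset": [0, 0, 0.6], "spin": 0, "jaw": 24}
    - {"offset": [0, 0, 0.5], "spin": 0, "jaw": 24}
    - {"offset": [0, 0, 0.5], "spin": 0, "jaw": 24}
    - {"offset": [0, 0, 0], "spin": 0, "jaw": 24}
    - {"offset": [0, 0, 0], "spin": 0, "jaw": 24}

```text
clock: 17.3
eef_pos: [697.3, -138.0, 210.8]
eef_rot: [-3.141, -0.0, 1.018]
wrist_force: [-2.5, 3.3, 1.3]
finger_gap: 29.6
```

drive_tool:
  rows:
    - {"offset": [0, 0, 0.3], "spin": 0, "jaw": 24}
    - {"offset": [0, 0, 0], "spin": 0, "jaw": 34}
    - {"offset": [0, 0, 0], "spin": 0, "jaw": 44}
    - {"offset": [0, 0, 0], "spin": 0, "jaw": 60}
    - {"offset": [0, 0, 0], "spin": 0, "jaw": 60}
    - {"offset": [0, 0, -8], "spin": 0, "jaw": 60}
    - {"offset": [0, 0, -20], "spin": 0, "jaw": 60}
    - {"offset": [0, 0, -25], "spin": 0, "jaw": 60}
    - {"offset": [0, 0, -25], "spin": 0, "jaw": 60}
    - {"offset": [0, 0, -20], "spin": 0, "jaw": 60}
    - {"offset": [0, -40, 0], "spin": 0, "jaw": 60}
    - {"offset": [0, -40, 0], "spin": 0, "jaw": 60}
    - {"offset": [0, -40, 0], "spin": 0, "jaw": 60}
    - {"offset": [0, -40, 0], "spin": 0, "jaw": 60}
    - {"offset": [0, -40, 0], "spin": 0, "jaw": 60}
    - {"offset": [0, -40, 0], "spin": 0, "jaw": 60}
    - {"offset": [0, -40, 0], "spin": 0, "jaw": 60}
    - {"offset": [0, 0, 0], "spin": 0, "jaw": 60}

```text
clock: 19.1
eef_pos: [456.7, 10.5, 309.3]
eef_rot: [3.141, -0.001, 1.019]
wrist_force: [0.1, -0.8, 0.3]
finger_gap: 60.1
```

```bash
python3 - <<'E'
from h import *
from m import meas
B={'ring':(698,-136,80,42,58),'knob':(698,-136,30,133,152),'oval_lid':(448,335,90,50,70),'ramekin':(620,-8,45,30,50),'jar':(506,156,40,60,90),'pinch':(510,-156,45,25,45),'narrow':(470,-315,65,4,40)}
meas(B,('top','side'),B)
for n in('top','side'):
    W=cloud(cam(n)).reshape(-1,3)
    m=(np.hypot(W[:,0]-698,W[:,1]+137)<16)&(W[:,2]>130)&(W[:,2]<155); print(n,'knob top z',np.percentile(W[m][:,2],[50,90]).round(1))
    c=cam(n); cv2.imwrite(f'pics/f_{n}.png',c['color'])
a=cv2.imread('pics/f_top.png')[80:280,180:480]; b=cv2.imread('pics/f_side.png')[80:330,140:440]
cv2.imwrite('pics/final.png',np.vstack([a,b])); print(manip.read_state()['clock'])
E
```

```text
top ring 419 circ [ 700. -137.] 140 rect [ 699. -136.] [136. 135.] ang 89.4 mean [ 691. -135.] zpct [44.4 52.4 57.5]
top knob 75 circ [ 700. -138.] 31 rect [ 699. -138.] [28. 28.] ang 151.8 mean [ 699. -138.] zpct [137.7 142.4 146.9]
top oval_lid 1086 circ [447. 335.] 149 rect [450. 334.] [149.  99.] ang 58.4 mean [450. 332.] zpct [52.3 58.2 64.1]
top ramekin 100 circ [622. -10.] 65 rect [625.  -9.] [59. 62.] ang 100.4 mean [630. -10.] zpct [30.5 38.1 45.5]
top jar 141 circ [508. 155.] 43 rect [508. 154.] [40. 40.] ang 175.8 mean [508. 154.] zpct [69.5 74.9 81.1]
top pinch 104 circ [ 512. -158.] 64 rect [ 511. -159.] [60. 60.] ang 88.5 mean [ 513. -161.] zpct [26.3 32.9 40.3]
top narrow 539 circ [ 470. -315.] 129 rect [ 469. -316.] [126. 126.] ang 172.5 mean [ 469. -319.] zpct [ 4.8 20.3 36.3]
side ring 445 circ [ 695. -133.] 143 rect [ 695. -128.] [136. 132.] ang 23.5 mean [ 685. -102.] zpct [43.1 51.2 57.1]
side knob 69 circ [ 697. -133.] 30 rect [ 697. -132.] [28. 27.] ang 39.6 mean [ 696. -130.] zpct [135.  140.8 143.2]
side oval_lid 2016 circ [448. 338.] 148 rect [447. 339.] [146. 101.] ang 58.4 mean [447. 344.] zpct [54.2 57.5 60.5]
side ramekin 145 circ [617.  -5.] 69 rect [619.  -4.] [65. 63.] ang 85.4 mean [621.  -8.] zpct [31.3 37.3 40.8]
side jar 234 circ [506. 159.] 45 rect [506. 160.] [42. 43.] ang 134.1 mean [505. 162.] zpct [62.9 73.6 76.5]
side pinch 129 circ [ 509. -154.] 66 rect [ 510. -153.] [61. 63.] ang 100.4 mean [ 511. -156.] zpct [25.7 31.3 35.6]
side narrow 47 circ [ 467. -320.] 100 rect [ 465. -303.] [100.  35.] ang 8.1 mean [ 464. -303.] zpct [ 5.9 11.8 15.3]
top knob top z [141.9 146.9]
side knob top z [140.7 142.5]
19.4
```

View pics/final.png

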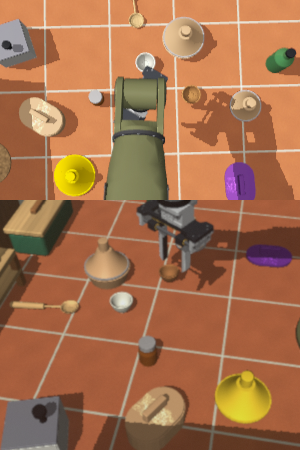

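Both lids are home: the cone's knob top is at about 142 mm (37 + 105) and centred, and the oval plate is at 58 mm (42 + 16) and level. The bystanders checked haven't moved.

```bash
python3 -c "
from cell import manip
print(manip.sign_off())"
```

```text
the job is handed in; nothing more can be done
None
```

Both lids are on their own dishes, and I handed the job in at about 19.4 s. I put the clay oval lid on the oval dish and the clay wide cone lid on the round dish. I left the spare narrow lid and the yellow and purple look-alikes alone.

**Last checks:**
- **Oval lid:** the plate top measured about 58 mm, as expected. A plane fit shows it level to within about 0.01, and it lies where the dish was first measured.
- **Wide cone lid:** the knob top measured about 142 mm, as expected, and sits within about 2 mm of the dish's centre. I did no separate plane fit for this lid.
- **Things around:** the ramekin, jar, pinch bowl and spare lid measured within a few mm of where they started. The salt box and oil bottle I checked only by eye, in the last picture.
- **Contact:** readings at the ends of moves stayed under about 7 N at the wrist, and the gripper touches nothing.

**What disagreed:** the two cameras differed by up to about 6 mm. I compared each lid with its dish in the same camera before setting it down. At the end the arm was partly in the way, so the side camera's reading of the spare lid is weak and only the top view confirms it.

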